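# Set the bath caddy to the tub's width and clamp its leg

## Task

Get the bamboo bath caddy ready: first turn its turnbutton all the way across the rim of the soap dish so that the dish is secured. Then, with the cam lever still open, pull the spring-loaded leg out by its T-shaped grip until the grip's pointer lines up with the small dark index clip, and with the leg kept there squeeze the cam lever fully shut against the grip. Finish while still holding leg and lever together in the gripper, the pointer still at the clip; do not let go, do not shift the clip or the dish, and leave the other things on the shelf alone.

Things in the scene. Friction and masses are not known exactly. Their poses are not given: they have to be found in the camera images.
- caddy: Bamboo bath caddy fixed on the shelf, 130 (x) x 290 mm (y -130 to +160), deck top 30 mm above the shelf; its two side rails (15 mm wide, same height) run on to y -211 mm. Origin on the shelf surface; z up. The leg slides out along its -y. The soap dish lies at its +y end; turnbutton pivot at x 0, y +35 mm. 'Caddy' x, y below are in this frame.
- turn_pivot (a point): Point on the turnbutton's vertical pivot axis, at the top of its thumb ridge, 85 mm above the shelf.
- turnbutton (a joint): Steel turnbutton, rad: 0 (stop) = secured, bar along caddy y, its +y end 10 mm over the dish rim; grows counter-clockwise from above to 1.57 = bar along x, dish free. Bar 80 x 16 x 6 mm (55 to 61 mm above the shelf), on it an upright ridge 44 mm along the bar, 12 mm thick, 61 to 85 mm above the shelf, centred on the pivot. Stiff (0.04 N m), stays where left.
- dish: Loose turquoise soap dish with soap, 110 x 84 x 22 mm, lying on the deck between low fences; origin under its centre. Rim top 52 mm, soap top 52 mm above the shelf, 3 mm below the turnbutton's bar.
- leg (a joint): How far the aluminium leg is out, m: 0 (stop, start) to 0.11, along caddy -y. Fingers 64 to 85 mm apart, either side of fin and open lever, pull it out by pushing the +y side of its cross plate. A spring draws it back with 2.5 N at 0 to 5 N at 0.1: it runs back when let go, even with the lever shut.
- fin_grip (a point): Place to hold on the leg's T-shaped grip, 60 mm above the shelf, axes as the caddy, moving with the leg (caddy x 0, y -84 mm at leg 0). Relative to it: upright fin x -10 to +2, y -11 to +49 mm, 36 to 75 mm above the shelf; the shut lever beside it x +2 to +10 mm (20 mm thick together, centred here); cross plate x -48 to +48, y -17 to -11 mm, 42 to 75 mm above the shelf.
- pointer (a point): Tip of the short thin pointer at the -x end of the cross plate, 46 mm above the shelf; it passes just over the index clip.
- lever (a joint): Cam lever angle, rad: 0 (stop) = shut, flat along the fin's +x side; 0.45 = fully open; starts 0.28 to 0.40. Vertical hinge on the leg, x +6, y +42 mm from fin_grip (knuckle 17 mm across, 38 to 76 mm above the shelf). Stiff (0.12 N m, about 3 N at the free end), stays where left.
- lever_end (a point): Middle of the free end of the lever's flat steel paddle, 58 mm above the shelf; axes turn with the lever. The paddle is 50 mm long from the hinge towards the cross plate, 8 mm thick, 43 to 73 mm above the shelf; opening swings this end out to caddy +x, at the start at most 31 mm from fin_grip.
- mark (a joint): Position of the index clip along the caddy edge, m: it equals the leg's pulled-out length at which the pointer lines up with the clip.
- mark_line (a point): Top centre of the small dark steel index clip (8 mm wide along caddy y, 14 mm along x, top 39 mm above the shelf) on the caddy's -x edge; axes as the caddy. The pointer is lined up when it has the same caddy y as this point.
- swab_jar: Bystander: closed clear swab jar, 68 mm across, 75 mm high, on the shelf to the +x side of the caddy; origin under its centre.
- face_brush: Bystander: pinkish silicone face brush lying on the -x side of the caddy, head 68 mm across and 24 mm high with the origin under it, handle 50 mm along its -y.
- cream_tin: Bystander: flat round tin, 60 mm across, 26 mm high, to the +x side of the caddy; origin under its centre.
- mirror: Bystander: round mirror on a stand, 200 mm high, far right; origin under its foot.
- shampoo: Bystander: white bottle, 60 mm across, 170 mm high, far left; origin under its centre.
- cup: Bystander: white cup, 72 mm across, 90 mm high, beyond the caddy's dish end; origin under its centre.

How it is judged:
By the outcome, as a careful person would: the job done as asked, in the order asked, and still so for the second after the job is handed in, while the arm keeps its last pose, push and grip.
It also fails if it takes over 42 s, if anything falls off the work surface, if the arm or the gripper's body presses on something with over 40 N, if the wrist force passes 120 N, or if a joint passes its speed limit or range.

## Robot

A 6-joint arm with a two-finger parallel gripper is mounted at the origin on the work surface. World frame = base frame: x ahead of the robot, y to its left, z up, the work surface at z = 0. Lengths are in m, angles in rad, forces in N, time in s.
With the tool pointing down it reaches from about 0.325 to 0.85 m from the base axis. Payload 15.5 kg.
Tool frame: the origin (TCP) lies between the finger pads; the fingertips stand 19 mm ahead of it and the grasp point (between the pads) is the TCP; z points along the fingers, y is the line along which they close (so a half turn about z gives the same grasp; the last joint's range is limited). The gripper opens to 91 mm and grips with 3 to 60 N. Pads are 32 mm wide; open, the fingers measure 118 mm over their backs; the gripper's body (76 mm by 178 mm) begins 60 mm behind the grasp point.
Start: joints at [1.081, 0.494, 1.345, -0, 1.302, -0.096], TCP at [0.24, 0.577, 0.233] pointing down, gripper open.
Joint ranges: [-2.91, 2.91], [-0.82, 2.16], [0.22, 2.67], [-1.22, 4.37], [0.12, 2.79], [-3.08, 3.08]. Speed limits (rad/s): [1.89, 1.89, 2.57, 3.01, 3.01, 3.01].

## Interface

Orientations are given as a unit quaternion [w, x, y, z].
In Python, from rig import * gives the robot as it stands. The module is installed in compiled form; this text tells all that it offers. Calls block until the motion is done:
- movep(position, orientation): joint-space move of the TCP to a pose.
- servo_line(position, attitude=None, v=0.15): straight line of the TCP; attitude=None keeps the orientation; v is the mean speed in m/s.
- move_j(angles): joint-space move.
- gripper_to(opening): opening from 0.0 (shut) to 1.0 (fully open); the grip force is fixed at half the most; returns when the fingers have stopped.
- hold(seconds).
- ik(position, orientation): joint angles nearest the present ones, or None.
- read_camera(name): name is "side" or "top"; returns a dict with "color" (400x640x3 uint8, red, green, blue), "mtx" (3x3 intrinsics, pixels), "eye" and "rotation" of the camera in the world. Camera axes: x right, y down, z forward; pixel columns grow to the right and rows downward; lengths in m; the calibration is good to about 2 mm. A picture is of the moment at which its call begins. There is no depth.
A pose or a line that the arm cannot do raises Unreachable and nothing moves.
- finish_job(): hands the job in; it is judged then, once.
Trained networks look in a picture, given as the dict that the camera call returned (one of the last four; its "shot" number tells which), for a name from the list of things; names that differ only in an ending like _2 or _b are one class to them, and where a whole thing is asked for, a point or a joint stands for the part that bears it (a point fixed in the world has none). Each returns a list of dicts, best first, with "conf" (0 to 1); they miss things now and then, are a little off and sometimes report something else, mostly with a low value. They report only what shows in the picture. A call takes as long as a camera call.
- search_frame(query, picture): "point" ([row, column] as shares, 0 to 1, of the picture: columns of its width, rows of its height, amid what is visible of it).
Readings, each from a call of its own:
- read_t(): time.
- read_qpos(): joint angles.
- read_joint_vel(): joint speeds.
- read_effort(): joint torques, N m.
- read_tcp_pos(): TCP position.
- read_ee_rot(): TCP orientation.
- read_force(): force on the tool from outside, world axes, zero at the start.
- read_torque(): the same for the moment, N m.
- read_grip_width(): opening from 0.0 (shut) to 1.0 (fully open).
- read_grip_force(): force on a finger pad.
Only numpy, scipy, OpenCV 4.12 (cv2) and the standard library are available. Lean on these libraries where they do the work, as an engineer would, in place of code of your own. Each camera call takes 0.05 s, during which the arm holds its last target. There are 200 camera calls.

## Working session

There is one attempt and no reset: what is moved stays moved. The work goes in short steps, each a Python script; the robot and the scene stay as the last script left them, time stands still between calls to the robot, and variables do not carry over. Pictures are saved under pics/ and viewed, at most 10 in all, crops included, and the job is handed in when it is done.

```bash
mkdir -p pics; cat > h.py <<'E'
from rig import *
import numpy as np, cv2
def ray(p,rc):
    h,w=p["color"].shape[:2]
    d=np.linalg.inv(p["mtx"])@np.array([rc[1]*w,rc[0]*h,1.])
    return np.array(p["eye"]),np.array(p["rotation"])@d
def atz(p,rc,z):
    e,d=ray(p,rc); return e+d*(z-e[2])/d[2]
def proj(p,X):
    c=np.array(p["rotation"]).T@(np.array(X)-p["eye"]); u=np.array(p["mtx"])@c; return u[:2]/u[2]
def tri(ps):
    A=np.zeros((3,3));b=np.zeros(3)
    for p,rc in ps:
        e,d=ray(p,rc);d=d/np.linalg.norm(d);M=np.eye(3)-np.outer(d,d);A+=M;b+=M@e
    return np.linalg.solve(A,b)
def save(p,n): cv2.imwrite("pics/"+n,cv2.cvtColor(p["color"],cv2.COLOR_RGB2BGR))
E
python3 - <<'E'
from h import *
t=read_camera("top");s=read_camera("side")
save(t,"top1.png");save(s,"side1.png")
print(t["eye"],s["eye"],t["mtx"],t["rotation"])
Z=dict(caddy=.03,turn_pivot=.085,turnbutton=.065,dish=.052,leg=.06,fin_grip=.06,pointer=.046,lever=.058,lever_end=.058,mark_line=.039,mark=.035,swab_jar=.07,face_brush=.02,cream_tin=.026,cup=.09)
for n,z in Z.items():
    for nm,p in(("top",t),("side",s)):
        for r in search_frame(n,p)[:2]:
            print(n,nm,round(r["conf"],2),np.round(np.array(r["point"])*[400,640],1),np.round(atz(p,r["point"],z),4))
print(read_t(),read_ee_rot())
E
```

```text
[ 0.36953141 -0.02741152  1.45820238] [ 0.21443868 -0.77513439  0.5771094 ] [[470.42446274   0.         312.05375121]
 [  0.         470.42446274 192.54074721]
 [  0.           0.           1.        ]] [ 0.05840608 -0.70381451  0.70551563 -0.05900471]Traceback (most recent call last):
  File "<stdin>", line 9, in <module>
  File "h.py", line 8, in atz
    e,d=ray(p,rc); return e+d*(z-e[2])/d[2]
        ~~~^^^^^^
  File "h.py", line 6, in ray
    return np.array(p["eye"]),np.array(p["rotation"])@d
                              ~~~~~~~~~~~~~~~~~~~~~~~^~
ValueError: matmul: Input operand 1 has a mismatch in its core dimension 0, with gufunc signature (n?,k),(k,m?)->(n?,m?) (size 3 is different from 4)
```

View pics/top1.png

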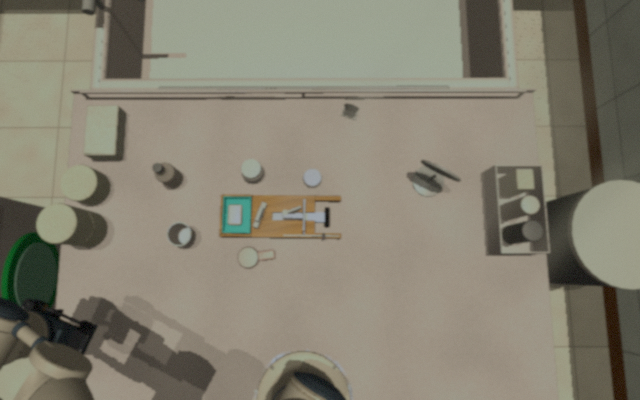

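View pics/side1.png

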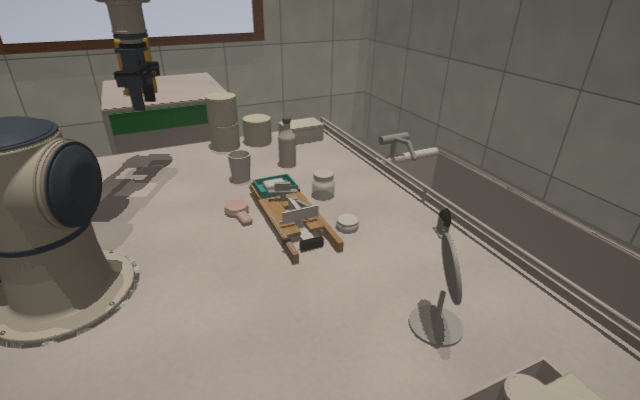

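The top view shows the caddy at columns 220–340 and rows 195–238: dish on the left (world +y), leg on the right. The turnbutton is near (260,214) and still across. In the side view the cross plate is at about (300,214). The camera rotation is a quaternion, so I'll fix the helper.

```bash
sed -i '2a from scipy.spatial.transform import Rotation as Ro\ndef RM(p): return Ro.from_quat(np.array(p["rotation"]),scalar_first=True).as_matrix()' h.py
sed -i 's/np.array(p\["rotation"\])@d/RM(p)@d/; s/np.array(p\["rotation"\]).T@/RM(p).T@/' h.py
python3 - <<'E'
from h import *
t=read_camera("top");s=read_camera("side")
Z=dict(caddy=.03,turn_pivot=.085,turnbutton=.065,dish=.052,leg=.06,fin_grip=.06,pointer=.046,lever=.058,lever_end=.058,mark_line=.039,mark=.035,swab_jar=.07,face_brush=.02,cream_tin=.026,cup=.09)
for n,z in Z.items():
    for nm,p in(("top",t),("side",s)):
        for r in search_frame(n,p)[:2]:
            print(n,nm,round(r["conf"],2),np.round(np.array(r["point"])*[400,640],1),np.round(atz(p,r["point"],z),4))
print(read_t(),read_ee_rot())
im=cv2.cvtColor(t["color"],cv2.COLOR_RGB2BGR)[180:280,205:355]
cv2.imwrite("pics/tc.png",cv2.resize(im,None,fx=5.3,fy=5.3,interpolation=cv2.INTER_CUBIC))
im=cv2.cvtColor(s["color"],cv2.COLOR_RGB2BGR)[165:265,215:365]
cv2.imwrite("pics/sc.png",cv2.resize(im,None,fx=5.3,fy=5.3,interpolation=cv2.INTER_CUBIC))
E
```

```text
caddy top 0.96 [217.3 284.8] [0.5327 0.0544 0.03  ]
caddy side 0.65 [218.1 295.5] [0.5346 0.0237 0.03  ]
caddy side 0.31 [315.9 442.4] [ 0.6557 -0.4006  0.03  ]
turn_pivot top 0.84 [216.1 283.9] [0.53   0.0539 0.085 ]
turn_pivot side 0.9 [220.5 295.1] [ 0.4977 -0.0659  0.085 ]
turnbutton top 0.59 [174.9 168.8] [0.6583 0.4037 0.065 ]
turnbutton top 0.56 [214. 260.] [0.5388 0.1265 0.065 ]
turnbutton side 0.68 [185.6 283.1] [0.547  0.1444 0.065 ]
dish top 0.97 [211.9 236.7] [0.5469 0.1981 0.052 ]
dish top 0.31 [234.  181.4] [0.4808 0.3617 0.052 ]
dish side 0.62 [185.4 266. ] [0.5108 0.1887 0.052 ]
leg top 0.65 [216.6 306.6] [ 0.5313 -0.0125  0.06  ]
leg side 0.77 [220.6 301.2] [ 0.5255 -0.0362  0.06  ]
fin_grip top 0.56 [214.1 302.8] [ 0.5388 -0.001   0.06  ]
fin_grip side 0.59 [221.3 302. ] [ 0.526  -0.0399  0.06  ]
fin_grip side 0.44 [184.8 320.5] [0.6499 0.1149 0.06  ]
pointer top 0.61 [218.3 303.3] [ 0.5277 -0.0023  0.046 ]
pointer side 0.76 [217.  300.9] [ 5.399e-01 -4.000e-04  4.600e-02]
lever side 0.34 [215.1 302.1] [ 0.5387 -0.0108  0.058 ]
lever side 0.18 [187.7 282.8] [0.5464 
[... 337 characters left out ...]
.1572 0.07  ]
swab_jar side 0.73 [184.7 321.9] [0.6454 0.0968 0.07  ]
face_brush top 0.67 [256.6 252.5] [0.4144 0.1521 0.02  ]
face_brush top 0.53 [215.4 303.6] [ 0.5396 -0.0028  0.02  ]
face_brush side 0.82 [208.7 240.3] [0.42   0.1445 0.02  ]
face_brush side 0.58 [188.2 281. ] [0.5646 0.2118 0.02  ]
cream_tin top 0.73 [179.8 314.9] [ 0.6499 -0.0378  0.026 ]
cream_tin top 0.34 [211.3 238. ] [0.5521 0.1982 0.026 ]
cream_tin side 0.66 [222.8 344. ] [ 0.6427 -0.0419  0.026 ]
cup top 0.64 [235.9 180. ] [0.4724 0.355  0.09  ]
cup side 0.88 [164.  239.6] [0.4616 0.281  0.09  ]
cup side 0.19 [144.3 284.3] [0.6397 0.3749 0.09  ]
1.75 [ 3.00338939e-06  1.96115284e-01  9.80580846e-01 -7.96509811e-06]
```

View pics/tc.png

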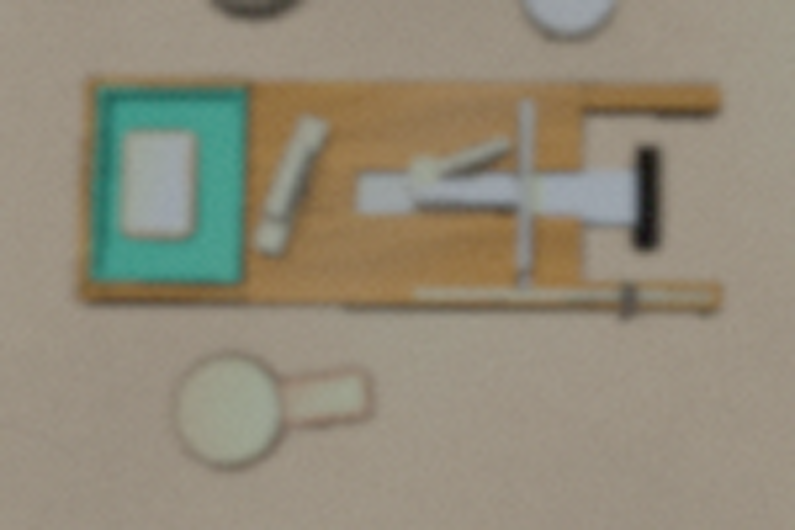

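View pics/sc.png

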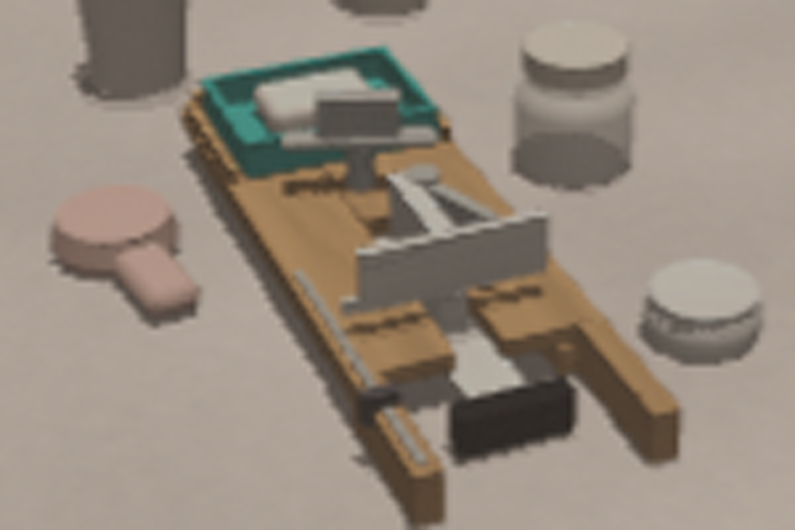

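The crops show these points (top crop, 5.3x):
- Caddy corners at (88,78), (80,300), (718,86) and (718,310).
- Turnbutton bar from (312,122) to (270,248), so its angle is about 1.25 rad.
- Cross plate at column 526, clip at (628,300).

Next I fit the caddy pose from the corners.

```bash
python3 - <<'E'
from h import *
from scipy.optimize import least_squares
t=read_camera("top");s=read_camera("side")
T=lambda c:np.array([205+c[0]/5.3,180+c[1]/5.3]); S=lambda c:np.array([215+c[0]/5.3,165+c[1]/5.3])
C=lambda q,X:np.array([q[0]+np.cos(q[2])*X[0]-np.sin(q[2])*X[1],q[1]+np.sin(q[2])*X[0]+np.cos(q[2])*X[1],X[2]])
ob=[(t,T((88,78)),(.065,.16,.03)),(t,T((82,297)),(-.065,.16,.03)),(t,T((718,86)),(.065,-.211,.03)),(t,T((720,306)),(-.065,-.211,.03)),
(s,S((407,480)),(-.065,-.211,.03)),(s,S((678,405)),(.065,-.211,.03))]
for o in (ob[:4],ob):
    f=least_squares(lambda q:np.concatenate([proj(p,C(q,X))-u for p,u,X in o]),[.53,.07,0],loss="soft_l1"); q=f.x
    print(np.round(q,4)); print(np.round([proj(p,C(q,X))-u for p,u,X in ob],2).tolist())
def w(p,u,z): 
    X=atz(p,(u[1]/400,u[0]/640),z); d=X[:2]-q[:2]; c,s_=np.cos(q[2]),np.sin(q[2]); return np.round([c*d[0]+s_*d[1],-s_*d[0]+c*d[1]],4)
for n,p,u,z in [("bar a",t,T((312,126)),.061),("bar b",t,T((270,246)),.061),("ridge",t,T((296,172)),.085),("ridge S",s,S((357,95)),.085),("plate T",t,T((526,105)),.075),("plate B",t,T((522,283)),.075),
 ("plateS -x",s,S((358,253)),.075),("plateS +x",s,S((549,215)),.075),("pointS",s,S((345,305)),.046),("markT",t,T((628,299)),.039),("markS",s,S((377,390)),.039),("levend",t,T((505,145)),.073),("knuck",t,T((425,167)),.076)]:
    print(n,w(p,u,z))
print(proj(t,C(q,(0,.035,.085))),proj(s,C(q,(0,.035,.085))))
# draw overlays
for p,nm,o in((t,"o_t",(205,180)),(s,"o_s",(215,165))):
    im=cv2.resize(cv2.cvtColor(p["color"],cv2.COLOR_RGB2BGR)[o[1]:o[1]+100,o[0]:o[0]+150],None,fx=5.3,fy=5.3,interpolation=cv2.INTER_CUBIC)
    for X,col in [((0,.035,.085),(0,0,255)),((-.048,-.101,.075),(255,0,0)),((.048,-.101,.075),(255,0,0)),((-.010,-.095,.075),(0,255,0)),((-.01,-.035,.075),(0,255,0)),((-.065,-.13,.03),(0,255,255)),((.065,.16,.03),(0,255,255)),((-.065,.16,.03),(0,255,255)),((.065,-.211,.03),(0,255,255)),((-.065,-.211,.03),(0,255,255)),((.006,-.042,.076),(255,0,255))]:
        a=(proj(p,C(q,X))-o)*5.3; cv2.drawMarker(im,tuple(int(v) for v in a),col,0,14,1)
    cv2.imwrite(f"pics/{nm}.png",im)
a=cv2.imread("pics/o_t.png");b=cv2.imread("pics/o_s.png")
cv2.imwrite("pics/ov.png",cv2.resize(np.vstack([a[60:330],b[20:530]]),None,fx=.76,fy=.76))
E
```

```text
[ 0.5372  0.0921 -0.0151]
[[-0.59, -0.5], [-1.37, 0.51], [1.15, -0.49], [0.68, 0.37], [0.67, -0.35], [0.64, 0.48]]
[ 0.5367  0.0926 -0.0168]
[[-0.71, -0.42], [-1.57, 0.59], [1.03, -0.21], [0.48, 0.65], [0.22, -0.4], [0.25, 0.48]]
bar a [0.0331 0.0237]
bar b [-0.0353  0.0451]
ridge [0.0038 0.0292]
ridge S [0.0007 0.0314]
plate T [ 0.0447 -0.0975]
plate B [-0.0551 -0.097 ]
plateS -x [-0.0463 -0.1   ]
plateS +x [ 0.0491 -0.1029]
pointS [-0.0525 -0.0967]
markT [-0.0605 -0.1567]
markS [-0.0591 -0.1574]
levend [ 0.0222 -0.0861]
knuck [ 0.0087 -0.0417]
[258.83712943 213.70769846] [281.68103825 182.41048748]
```

View pics/ov.png

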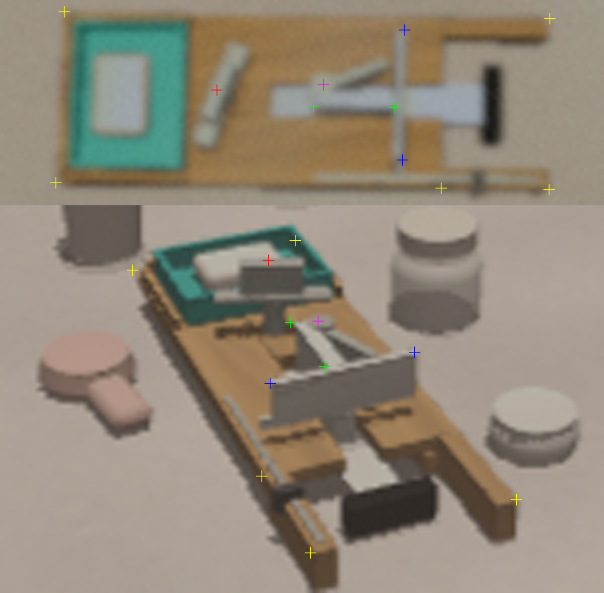

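The overlay agrees with the picture to a few mm: pivot cross (217,90) on the ridge, plate crosses at (404,30) and (403,160). The leg target is about 60 mm. Moving to the turnbutton now.

```bash
cat >> h.py <<'E'
Q0=np.array([.537,.0915,-.016])
def W(x,y,z,q=Q0): return [q[0]+np.cos(q[2])*x-np.sin(q[2])*y,q[1]+np.sin(q[2])*x+np.cos(q[2])*y,z]
def ori(a,flip=0): # tool down, tool y = Rot(a) x-axis
    a=a+np.pi*flip; y=np.array([np.cos(a),np.sin(a),0]); z=np.array([0,0,-1.]); x=np.cross(y,z)
    return Ro.from_matrix(np.c_[x,y,z]).as_quat(scalar_first=True).tolist()
E
python3 - <<'E'
from h import *
for f in(0,1):
    for a in(1.252,-.066): 
        j=ik(W(0,.035,.083),ori(a,f)); print(f,a,None if j is None else np.round(j,2))
    j=ik(W(0,-.13,.06),ori(-.016,f)); print(None if j is None else np.round(j,2))
E
```

```text
0 1.252 [ 0.12  0.59  1.68 -0.    0.87 -1.13]
0 -0.066 [ 0.12  0.59  1.68 -0.    0.87  0.19]
[-0.18  0.61  1.74 -0.    0.8  -0.17]
1 1.252 [ 0.12  0.59  1.68 -0.    0.87  2.01]
1 -0.066 [ 0.12  0.59  1.68 -0.    0.87 -2.95]
[-0.18  0.61  1.74 -0.    0.8   2.97]
```

```bash
python3 - <<'E'
from h import *
o=ori(1.252)
movep(W(0,.035,.15),o); gripper_to(.45)
servo_line(W(0,.035,.083),o,v=.1)
print("f",np.round(read_force(),1))
gripper_to(0)
print("w",read_grip_width()*91,read_grip_force(),np.round(read_force(),1),np.round(read_torque(),2),read_t())
E
```

```text
f [-0.5 -0.3 -0.6]
w 11.665515755806652 29.966062009334564 [ 1.7 23.5 -0. ] [ 4.36 -0.38 -0.06] 6.075
```

```bash
python3 - <<'E'
from h import *
o=ori(1.252); p=np.array(read_tcp_pos()); print(p, W(0,.035,.083))
P=np.array(W(0,.035,.083))
for d in(.001,.002):
    servo_line((P+[0,d,0]).tolist(),o,v=.05); print(d,np.round(read_force(),1),np.round(read_tcp_pos(),4))
E
```

```text
[0.5384157  0.12869649 0.0834062 ] [np.float64(0.5375599761069725), np.float64(0.12649552009557252), 0.083]
0.001 [ 2.8 14.  -0.3] [0.5384 0.1288 0.0834]
0.002 [3.1 6.2 2.3] [0.5384 0.129  0.0834]
```

```bash
python3 - <<'E'
from h import *
P=np.array([.5384,.1292,.083])
for a in(.9,.55,.2,.03,-.016):
    servo_line(P.tolist(),ori(a),v=.05); f=read_force()
    print(a,np.round(f,1),np.round(read_torque(),2),np.round(read_tcp_pos(),4),read_t())
    if a<=.2: P=P+np.array([np.clip(f[0]/8000,-.002,.002),0,0])
E
```

```text
0.9 [-1.5 -1.7  7.4] [-0.47  0.22 -0.03] [0.5384 0.1289 0.0834] 7.075
0.55 [-1.6 -3.6  8. ] [-0.84  0.46 -0.02] [0.5382 0.1288 0.0834] 7.575
0.2 [-3.2 -3.7 10. ] [-0.95  0.69 -0.08] [0.538  0.1287 0.0834] 8.075
0.03 [-0.7 -3.8  8.3] [-0.86  0.44 -0.02] [0.5378 0.1287 0.0834] 8.3917
-0.016 [-1.8 -3.6  7.4] [-0.97  0.36  0.11] [0.5378 0.1287 0.0834] 8.6417
```

```bash
python3 - <<'E'
from h import *
P=[.5378,.1287,.083]
for a in(-.04,-.07,-.1):
    servo_line(P,ori(a),v=.05); hold(.1); t=read_torque(); R=Ro.from_quat(read_ee_rot(),scalar_first=True).as_matrix()[:,1]
    print(a,np.round(t,2),np.round(read_force(),1),np.arctan2(R[1],R[0]))
    if abs(t[2])>.6: break
gripper_to(.45)
R=Ro.from_quat(read_ee_rot(),scalar_first=True).as_matrix()[:,1]; print(np.arctan2(R[1],R[0]))
servo_line([.5378,.1287,.15],ori(-.016),v=.2)
Q=[.5373,.0935,-.016]
gripper_to(.84)
movep(W(0,-.072,.15,Q),ori(-.016))
print(read_t())
p=read_camera("side");q=read_camera("top")
im=cv2.cvtColor(p["color"],cv2.COLOR_RGB2BGR)[165:265,215:365]
im2=cv2.cvtColor(q["color"],cv2.COLOR_RGB2BGR)[190:240,205:355]
cv2.imwrite("pics/b.png",cv2.resize(np.vstack([im,im2]),None,fx=4,fy=4,interpolation=cv2.INTER_CUBIC))
E
```

```text
-0.04 [0.05 0.33 0.76] [-1.6  0.8  7.3] -0.039265225731347435
-0.040092494576542306
11.3083
```

View pics/b.png

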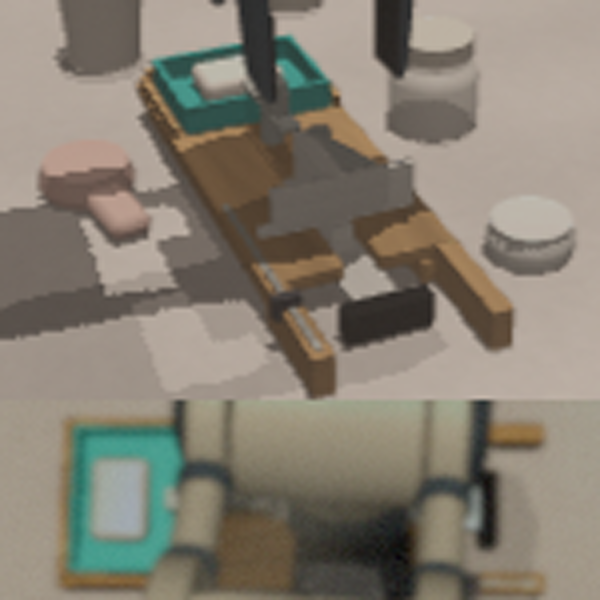

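The bar's end shows over the dish rim at (170,497), and the torque jumped at the stop, so the turnbutton is secured. Now I descend around the fin and pull.

```bash
python3 - <<'E'
from h import *
Q=[.5373,.0935,-.02]; o=ori(-.02)
servo_line(W(0,-.072,.060,Q),o,v=.1)
print(read_grip_width()*91,np.round(read_force(),1))
for y in(-.079,-.085,-.105,-.120,-.130):
    servo_line(W(0,y,.060,Q),o,v=.05); hold(.1); print(y,np.round(read_force(),1),np.round(read_tcp_pos(),4))
print(read_t())
p=read_camera("side");q=read_camera("top")
for n in("pointer","mark_line"):
  for c in(p,q):
    print(n,[(round(r["conf"],2),np.round(np.array(r["point"])*[400,640],1)) for r in search_frame(n,c)[:2]])
im=cv2.cvtColor(p["color"],cv2.COLOR_RGB2BGR)[205:265,250:340]
im2=cv2.cvtColor(q["color"],cv2.COLOR_RGB2BGR)[220:245,270:360]
a=np.vstack([im,im2])
cv2.imwrite("pics/c.png",cv2.resize(a,None,fx=6.8,fy=6.8,interpolation=cv2.INTER_CUBIC))
E
```

```text
76.04860365395446 [ 0.2 -0.   1. ]
-0.079 [1.8 2.  1.6] [0.536  0.0144 0.0603]
-0.085 [1.4 1.  0.9] [0.5357 0.0086 0.06  ]
-0.105 [2.2 2.7 0.1] [ 0.5351 -0.0113  0.06  ]
-0.12 [ 2.   3.4 -0.6] [ 0.5349 -0.0262  0.06  ]
-0.13 [ 2.8  3.1 -0.4] [ 0.5347 -0.0362  0.06  ]
14.8667
pointer [(0.36, array([143.7, 280.8]))]
pointer [(0.53, array([219. , 291.2])), (0.43, array([213.5, 263.7]))]
mark_line [(0.72, array([182.8, 260.9])), (0.71, array([145.7, 281.1]))]
mark_line [(0.38, array([169. , 251.3]))]
```

View pics/c.png

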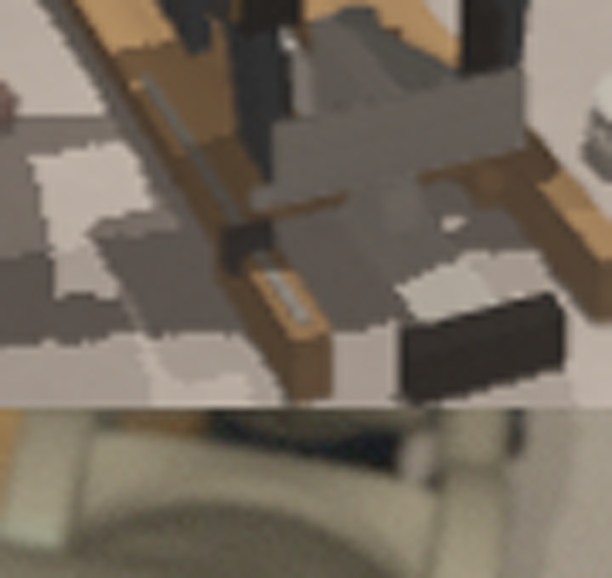

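In the side crop the pointer tip is at (250,190) and the clip's top at about (247,231), with the pointer still short of it. The leg is at about 51 mm. I'll measure both in the one image.

```bash
python3 - <<'E'
from h import *
Q=[.5373,.0935,-.02]; o=ori(-.02)
p=read_camera("side")
def cad(u,z):
    X=atz(p,(u[1]/400,u[0]/640),z); c,s=np.cos(Q[2]),np.sin(Q[2]); d=X[:2]-Q[:2]; return np.round([c*d[0]+s*d[1],-s*d[0]+c*d[1]],4)
cv=lambda c:(250+(c[0]+.5)/6.8-.5,205+(c[1]+.5)/6.8-.5)
print("pointer tip",cad(cv((250,192)),.046),"clip TL,TR,top c",cad(cv((224,226)),.039),cad(cv((270,222)),.039),cad(cv((247,231)),.039))
g=p["color"].astype(int).sum(2)
print(g[234:250,278:296])
servo_line(W(0,-.1375,.060,Q),o,v=.05); hold(.1); print(np.round(read_force(),1),np.round(read_tcp_pos(),4))
p=read_camera("side")
im=cv2.cvtColor(p["color"],cv2.COLOR_RGB2BGR)[220:255,265:312]
im=cv2.resize(im,None,fx=16,fy=16,interpolation=cv2.INTER_CUBIC)
cvt=lambda X:tuple(int(v) for v in (proj(p,W(*X,Q))-[265,220]+.5)*16)
for y in (-.153,-.157,-.161): cv2.line(im,cvt((-.067,y,.039)),cvt((-.053,y,.039)),(0,255,255),1)
cv2.line(im,cvt((-.058,-.1565,.046)),cvt((-.048,-.1565,.046)),(0,0,255),1)
cv2.imwrite("pics/d.png",im)
E
```

```text
pointer tip [-0.0539 -0.1458] clip TL,TR,top c [-0.0661 -0.1522] [-0.0505 -0.1561] [-0.0597 -0.1581]
[[190 189 192 199 215 216 205 198 220 270 284 285 271 267 265 274 259 239]
 [202 192 198 194 194 212 215 196 210 256 275 264 244 237 217 204 202 199]
 [224 198 193 202 197 209 219 199 184 199 199 198 208 214 215 219 225 220]
 [244 206 192 192 193 196 208 199 177 158 150 155 208 235 246 252 251 250]
 [251 231 202 190 170 158 153 138 133 133 135 136 221 251 257 253 252 249]
 [254 252 215 192 160 137 137 130 137 138 140 138 199 243 251 251 252 250]
 [252 251 236 204 160 140 137 137 138 136 140 137 192 240 251 251 252 251]
 [254 251 256 219 165 141 136 139 137 148 162 152 186 232 248 253 251 254]
 [254 254 254 224 169 137 136 142 160 206 222 202 193 206 240 251 252 254]
 [251 252 251 225 170 142 137 154 189 200 217 213 195 189 234 251 253 252]
 [254 252 252 227 180 150 139 166 196 221 231 251 253 230 236 249 251 253]
 [254 253 253 233 203 181 162 175 208 307 323 374 400 360 341 298 257 251]
 [255 257 255 238 206 191 196 196 193 264 331 322 371 379 350 333 286 253]
 [255 254 254 253 236 209 197 196 194 194 284 334 323 380 383 348 302 262]
 [251 252 254 255 254 218 196 196 197 194 229 313 308 367 401 364 341 299]
 [252 252 252 255 256 236 208 196 197 197 192 272 330 322 372 381 354 334]]
[ 2.8  4.4 -1.2] [ 0.5346 -0.0438  0.06  ]
```

View pics/d.png

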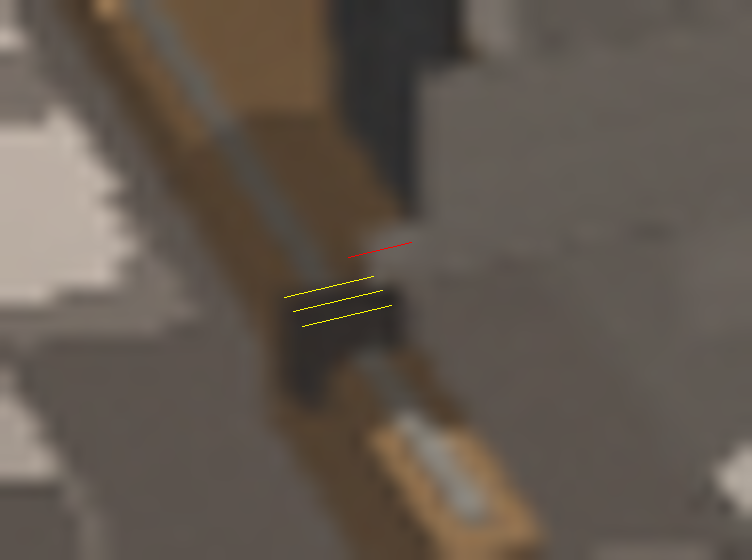

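The yellow lines (clip hypothesis y −153/−157/−161 mm) sit on the dark clip: back edge about row 280, front bottom about row 342. The pointer is the light tab at about (362,255), nearly lined up. I'll check it numerically from pixel values.

```bash
python3 - <<'E'
from h import *
Q=[.5373,.0935,-.02]; o=ori(-.02)
ps=np.mean([read_camera("side")["color"].astype(float).sum(2) for _ in range(4)],0)
p=read_camera("side")
print(ps[231:244,282:298].astype(int))
for X in [(-.055,-.1545,.046),(-.055,-.1565,.046),(-.055,-.1585,.046),(-.055,-.1565,.043),(-.055,-.1565,.049),(-.048,-.1535,.042),(-.048,-.1595,.042),(-.048,-.1595,.075),(-.053,-.153,.039),(-.067,-.153,.039),(-.053,-.161,.039),(-.053,-.161,.030)]: print(X,np.round(proj(p,W(*X,Q))+.5,2))
E
```

```text
[[203 196 194 196 197 198 182 156 148 236 277 282 281 282 279 277]
 [213 200 195 195 197 199 198 181 156 236 274 279 276 276 277 278]
 [220 208 198 193 197 200 205 209 188 234 271 280 280 279 275 275]
 [213 216 204 196 198 219 244 271 282 275 273 277 276 276 274 275]
 [196 212 215 195 193 219 274 290 289 280 275 276 272 271 269 278]
 [197 210 218 199 185 196 261 280 279 273 270 278 270 259 245 250]
 [191 195 208 201 176 177 245 234 250 262 246 248 251 250 250 251]
 [172 159 152 137 133 133 133 135 219 251 255 253 251 248 248 247]
 [164 138 133 132 137 137 139 137 197 241 252 253 252 249 249 249]
 [164 138 137 136 136 137 139 136 195 239 249 250 251 251 253 253]
 [162 140 136 138 138 149 161 153 187 231 250 251 252 253 255 256]
 [169 138 137 141 161 205 220 200 191 205 239 253 253 254 254 255]
 [171 138 135 160 188 201 216 212 198 189 233 251 252 253 254 255]]
(-0.055, -0.1545, 0.046) [287.67 235.35]
(-0.055, -0.1565, 0.046) [287.96 235.8 ]
(-0.055, -0.1585, 0.046) [288.25 236.25]
(-0.055, -0.1565, 0.043) [287.99 236.85]
(-0.055, -0.1565, 0.049) [287.93 234.76]
(-0.048, -0.1535, 0.042) [290.33 235.86]
(-0.048, -0.1595, 0.042) [291.22 237.21]
(-0.048, -0.1595, 0.075) [290.93 225.55]
(-0.053, -0.153, 0.039) [288.31 237.26]
(-0.067, -0.153, 0.039) [282.75 238.58]
(-0.053, -0.161, 0.039) [289.49 239.06]
(-0.053, -0.161, 0.03) [289.57 242.17]
```

```bash
python3 - <<'E'
from h import *
p=read_camera("top")
g=cv2.imread("pics/top1.png").astype(int).sum(2)
print(g[232:241,316:332]); print(g[196:238:3,296:312])
for X in [(-.045,-.098,.075),(0,-.098,.075),(.045,-.098,.075),(-.058,-.098,.046),(-.06,-.157,.039),(-.06,-.153,.039),(-.06,-.161,.039)]:print(X,np.round(proj(p,W(*X,[.5373,.0935,-.02])),2))
E
```

```text
[[403 410 416 405 411 407 400 397 401 410 421 420 413 419 416 416]
 [360 366 368 366 368 352 330 317 331 352 367 373 375 375 370 370]
 [376 370 378 382 365 343 292 268 278 333 365 379 378 380 367 369]
 [394 401 399 397 382 356 299 254 279 343 387 399 404 408 399 392]
 [343 350 357 353 343 316 284 255 266 320 360 374 383 387 384 380]
 [285 282 303 296 295 283 257 245 254 277 314 319 319 327 328 323]
 [310 310 304 316 299 289 256 245 258 285 302 318 318 321 323 326]
 [392 388 396 390 380 339 293 291 313 349 367 386 396 395 398 387]
 [433 435 426 433 421 376 362 368 390 402 407 420 425 432 428 425]]
[[364 371 370 370 363 366 364 370 360 368 365 357 352 352 351 351]
 [340 338 344 345 340 341 360 385 400 387 349 332 328 334 326 325]
 [351 342 352 344 350 341 354 387 416 394 352 335 344 328 328 336]
 [358 362 374 376 376 352 357 394 408 387 345 341 339 347 351 341]
 [411 395 377 336 313 314 335 380 407 384 342 346 338 330 345 341]
 [247 259 291 306 322 317 328 376 400 369 329 334 328 334 326 332]
 [478 483 475 478 478 467 439 431 437 444 458 470 483 487 483 484]
 [436 445 442 450 448 442 433 439 439 440 467 479 488 491 496 490]
 [316 302 291 279 274 288 333 390 401 378 383 397 421 425 424 419]
 [331 332 333 337 320 338 359 387 383 318 301 313 322 329 326 319]
 [328 323 314 324 312 339 371 399 381 329 294 309 317 322 314 317]
 [334 332 335 333 343 354 380 403 384 333 317 328 334 345 335 337]
 [346 342 339 337 328 310 314 350 360 339 319 334 332 340 337 342]
 [416 416 412 410 417 414 419 419 416 419 421 420 417 421 419 412]]
(-0.045, -0.098, 0.075) [303.55 229.85]
(0, -0.098, 0.075) [303.86 214.65]
(0.045, -0.098, 0.075) [304.17 199.62]
(-0.058, -0.098, 0.046) [303.63 235.03]
(-0.06, -0.157, 0.039) [323.24 236.22]
(-0.06, -0.153, 0.039) [321.91 236.19]
(-0.06, -0.161, 0.039) [324.56 236.24]
```

```bash
python3 - <<'E'
import cv2,numpy as np
for f,sl in(("top1",(slice(227,238),slice(296,312))),("side1",(slice(208,228),slice(274,292)))):
    g=cv2.imread(f"pics/{f}.png").astype(int); print(g.sum(2)[sl]); print((g[...,0]*2-g[...,2])[sl])
E
```

```text
[[328 325 330 324 320 339 378 405 385 333 310 316 329 320 320 312]
 [323 331 334 331 329 344 390 411 394 328 314 323 326 324 323 334]
 [334 332 335 333 343 354 380 403 384 333 317 328 334 345 335 337]
 [339 339 343 337 337 332 350 360 352 315 314 332 341 338 332 346]
 [343 333 339 337 336 319 314 323 328 321 308 341 340 336 343 342]
 [346 342 339 337 328 310 314 350 360 339 319 334 332 340 337 342]
 [357 354 359 362 358 337 331 364 381 363 348 348 346 356 344 343]
 [396 401 402 403 399 389 379 389 389 400 395 391 384 380 394 387]
 [416 416 412 410 417 414 419 419 416 419 421 420 417 421 419 412]
 [375 361 363 358 369 379 381 383 381 386 382 387 383 387 387 370]
 [300 287 280 285 293 299 309 295 301 297 301 308 312 299 297 296]]
[[ -8  -7  -6 -11 -14  15  73 117 113  60   3 -13 -13 -14 -14 -18]
 [-14 -12  -6 -12  -9  19  78 120 119  55   2  -8 -11 -12 -15  -5]
 [ -9  -8 -12 -14  -8  18  67 114 113  55   4 -18 -17  -9 -11 -11]
 [ -7 -11  -8 -11 -10   1  47  86  89  40  -3 -16 -15 -21 -21 -12]
 [ -9 -16  -9 -11 -12  -6  29  74  72  28  -8  -5 -15 -13 -14 -10]
 [ -5  -7 -11 -10 -13  -5  
[... 2677 characters left out ...]
 75  74  72  73  74  74]
 [ 63  20  17  16  18  17  18  18  34  65  74  72  73  74  74  73  73  72]
 [ 94  46  19  16  19  29  32  40  46  66  75  73  73  73  74  72  71  72]
 [104  93  42  19  20  69  88 116  94  72  75  73  72  72  72  71  68  67]
 [ 56 110  64  22  19  63  77  71  73  74  72  69  67  66  63  67  47  36]
 [ 26  95  90  45  20  44  69  71  68  65  64  55  44  32  20  15  16  16]
 [ 17  43 103  91  41  32  48  46  30  25  19  16  17  14  16  14  15  15]
 [ 14  17  57 110  63  22  17  17  17  16  18  17  18  11  15  12  15  16]
 [ 17  14  26  95  89  39  18  12  13  15  15  15  13  14  16  15  13  15]
 [ 17  13  16  43 104  79  30  16  14  13  14  15  15  16  14  14  14  15]]
```

```bash
python3 - <<'E'
from h import *
Q=[.5373,.0935,-.035]
p=read_camera("side")
a=proj(p,W(-.056,-.0976,.046,Q))
for L in(.057,.058,.059,.060): print(L,np.round(proj(p,W(-.056,-.0976-L,.046,Q))-a,2))
Q=[.5373,.0935,-.02]; o=ori(-.02); x=W(0,-.1382,.060,Q)
servo_line(x,o,v=.05); hold(.2); print(np.round(read_force(),1),np.round(read_tcp_pos(),4))
gripper_to(0); hold(.3)
print(read_grip_width()*91,read_grip_force(),np.round(read_force(),1),np.round(read_torque(),2),np.round(read_tcp_pos(),4),read_t())
ps=np.mean([read_camera("side")["color"].astype(float) for _ in range(6)],0)
np.save("after.npy",ps)
print(ps.sum(2)[231:244,282:298].astype(int))
im=ps[190:255,255:335].astype(np.uint8)[...,::-1]
cv2.imwrite("pics/e.png",cv2.resize(im,None,fx=9,fy=9,interpolation=cv2.INTER_CUBIC))
E
```

```text
0.057 [ 7.54 12.25]
0.058 [ 7.68 12.48]
0.059 [ 7.82 12.71]
0.06 [ 7.96 12.93]
[ 2.8  4.6 -0.8] [ 0.5346 -0.0445  0.06  ]
19.554356837566203 32.40282788872719 [4.8 3.5 4.2] [ 0.56 -0.77  0.27] [ 0.5351 -0.0447  0.0603] 17.675
[[205 195 195 194 198 198 197 194 191 225 270 283 282 281 280 279]
 [213 201 196 194 197 198 198 196 194 224 268 280 279 278 277 277]
 [220 209 197 196 197 199 203 206 210 233 266 278 280 278 278 277]
 [221 216 203 196 198 208 239 252 273 271 273 277 277 277 275 274]
 [197 213 213 198 193 209 264 288 291 279 275 275 275 272 270 271]
 [196 209 219 199 186 196 261 285 283 272 271 272 284 272 258 254]
 [190 196 209 199 176 178 242 268 267 266 269 258 252 251 249 250]
 [171 158 153 139 134 135 133 135 220 252 254 253 251 248 248 247]
 [162 139 134 133 135 138 138 136 198 242 253 252 252 249 248 248]
 [164 137 137 137 137 139 140 138 195 240 251 251 252 252 252 254]
 [166 139 138 139 138 147 162 153 186 233 249 251 252 253 255 257]
 [169 139 137 142 161 206 221 200 192 204 241 252 253 254 254 255]
 [172 139 139 160 188 202 216 211 196 190 232 251 253 253 255 253]]
```

View pics/e.png

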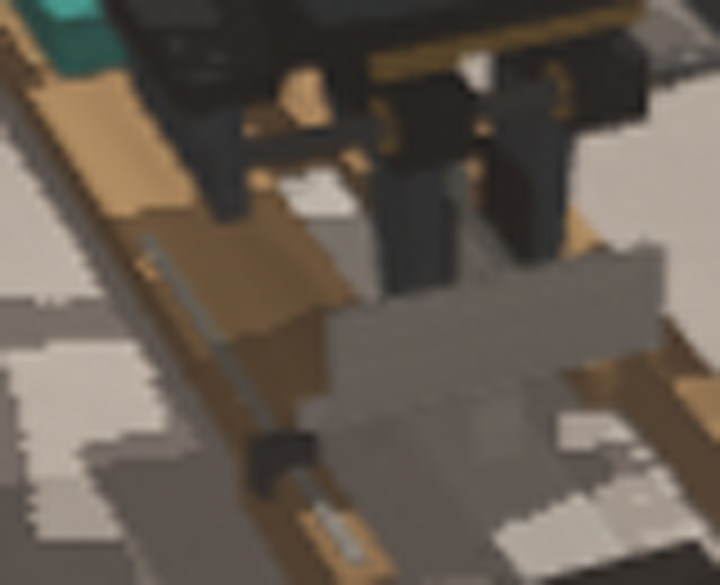

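The grip is 19.6 mm wide, so the lever is shut against the fin. The pointer (310,410) stands right over the dark clip at about (283,445). I'll do one numeric cross-check of the lineup.

```bash
python3 - <<'E'
from h import *
from scipy.optimize import least_squares
s=read_camera("side"); Q=[.5373,.0935,-.03]
def cad(u,v,z):
    X=atz(s,((v-.5)/400,(u-.5)/640),z); c,k=np.cos(Q[2]),np.sin(Q[2]); d=X[:2]-Q[:2]; return np.round([c*d[0]+k*d[1],-k*d[0]+c*d[1]],4)
print("plate BL start",cad(282.8,224.1,.042),"now",cad(291.8,237.7,.042))
print("ptr start",cad(279.5,222.6,.046),"now",cad(288.3,236,.046))
print("clip back top",cad(288.5,237.2,.039),"(-4mm) front bottom",cad(289,241.7,.03))
# subpixel plate registration start->now: match plate patch edges with ECC-like search on gradient-free mask
g0=cv2.imread("pics/side1.png")[...,::-1].astype(np.float32); g1=np.load("after.npy").astype(np.float32)
# whole-plate corners via left/right/bottom edges: hue metric printed for right-bottom
h=lambda g:g[...,2]*2-g[...,0]
print(h(g0)[203:222:2,312:324].astype(int)); print(h(g1)[214:236:2,322:334].astype(int))
for X in[(.048,-.101,.06),(.048,-.101-.059,.06),(.048,-.101-.062,.06)]:print(proj(s,W(*X,Q))+.5)
E
```

```text
plate BL start [-0.0465 -0.099 ] now [-0.0458 -0.1624]
ptr start [-0.0537 -0.0953] now [-0.053  -0.1581]
clip back top [-0.051  -0.1535] (-4mm) front bottom [-0.052  -0.1592]
[[126 127 126 127 124 126 124 123 124 124 123 125]
 [119 132 145 143 137 141 124 121 122 124 124 123]
 [ 73  74  74  74  73  72  98 119 123 124 124 124]
 [ 73  72  72  73  74  74 100 120 124 124 124 122]
 [ 72  75  75  73  74  74  99 121 126 124 123 123]
 [ 72  73  73  72  73  72  37  94 120 122 124 125]
 [ 72  71  72  71  68  67  29  18  53 104 124 126]
 [ 43  38  21  15  16  17  16  17  18  18  51 106]
 [ 14  16  15  15  16  13  16  16  17  20  19  18]
 [ 14  16  15  15  17  16  15  15  16  19  15  19]]
[[135 133 133 133 133 133 133 133 133 133 132 133]
 [114 133 134 131 117 129 132 132 133 134 133 133]
 [ 69  71  74  75  74  74  84 122 132 133 133 133]
 [ 73  74  74  74  73  73  84 123 135 135 134 134]
 [ 73  72  72  72  74  74  85 125 136 136 136 134]
 [ 73  73  74  73  72  73  92 121 133 134 133 133]
 [ 73  71  71  73  73  72  53  27  83 125 135 133]
 [ 72  70  68  69  67  70  45  22  19  36 109 131]
 [ 20  15  17  17  18  17  16  17  18  18  19  59]
 [ 15  16  17  17  18  18  18  15  15  17  17  16]
 [ 18  20  19  18  17  17  18  18  18  17  18  17]]
[318.01195112 210.88124643]
[327.6914584  222.60194127]
[328.20939529 223.22909925]
```

```bash
python3 - <<'E'
from h import *
t=read_camera("top"); Q=[.5373,.0935,-.03]
g=cv2.imread("pics/top1.png").astype(int); h=g[...,2]-g[...,0]
for r in(197,199,235,236,237): print(r,h[r,215:225],h[r,336:346])
for r in (197,236):
  x={197:.058,236:-.06}[r]
  print([np.round(proj(t,W(x,y,.03,Q))+.5,2) for y in(.16,-.211)])
hb=g[...,0]*2-g[...,2]
print("blk",g.sum(2)[216,320:336],np.round(proj(t,W(0,-.157,.03,Q)),1))
# clip via several rows
G=g.sum(2)
for r in(234,235,236,237,238):
    row=G[r,317:331].astype(float); b=np.interp(np.arange(14),[0,1,12,13],[row[:2].mean()]*2+[row[-2:].mean()]*2); w=np.clip(b-row,0,None); w[w<15]=0
    print(r,(w*np.arange(317,331)).sum()/w.sum())
E
```

```text
197 [ 24  25  27  26  29  39  51  41   1 -29] [76 75 73 71 54 38 28 24 23 24]
199 [ 24  24  25  26  26  37  51  35 -11 -44] [74 74 75 67 55 35 25 24 24 24]
235 [26 25 27 30 42 58 67 73 66 66] [33 35 42 49 52 38 29 27 24 26]
236 [24 25 25 29 35 45 50 54 48 46] [35 34 42 50 54 37 28 26 25 25]
237 [23 23 27 25 27 30 29 28 29 22] [48 49 52 55 49 36 28 26 24 24]
[array([221.29, 196.17]), array([341.94, 199.46])]
[array([218.97, 234.56]), array([341.27, 237.94])]
blk [495 497 486 468 384 249  97  68 137 258 363 419 434 435 437 443] [323.4 217.3]
234 323.0945305495069
235 323.0780791462872
236 323.09357585953103
237 323.20711843957366
238 323.26731601731603
```

```bash
python3 - <<'E'
from h import *
from scipy.optimize import least_squares
s=read_camera("side")
h=lambda g:(g[...,2]*2-g[...,0]).astype(float)
h0=h(cv2.imread("pics/side1.png")[...,::-1].astype(float)); h1=h(np.load("after.npy"))
def cross(v,i0,m):  # first crossing below m, edge coordinate
    for i in range(len(v)-1):
        if v[i]>=m>v[i+1]: return i0+i+.5+(v[i]-m)/(v[i]-v[i+1])
def bottoms(H,cols,r0,r1):
    o=[]
    for c in cols:
        v=H[r0:r1,c]; e=cross(v,r0,45)
        if e: o.append((c+.5,e))
    return np.array(o)
b0=bottoms(H:=h0,list(range(311,317)),210,222); b1=bottoms(h1,list(range(321,327)),222,238)
print(b0.round(2).tolist());print(b1.round(2).tolist())
re0=318+ (124-98.5)/(124-73)*1.0; re1=328+(134-84.5)/(134-73.5)
print(re0,re1)
for yaw in(-.01,-.016,-.03):
  Q=[.5373,.0935,yaw]
  def res(q,b,re):
    dx,y=q
    A=proj(s,W(-.0+dx,y,.042,Q))+.5;B=proj(s,W(.048+dx,y,.042,Q))+.5
    R=proj(s,W(.048+dx,y,.06,Q))+.5
    return [np.mean(b[:,1]-(A[1]+(B[1]-A[1])*(b[:,0]-A[0])/(B[0]-A[0]))),R[0]-re]
  q0=least_squares(res,[0,-.1],args=(b0,re0)).x;q1=least_squares(res,[0,-.16],args=(b1,re1)).x
  print(yaw,q0.round(4),q1.round(4),"leg",round(q0[1]-q1[1],4),"dx",round(q1[0]-q0[0],4),"pointer now",round(q1[1]+.003,4))
  for u,v,z in((288.5,237.25,.039),(286.5,237.7,.039)):
    X=atz(s,((v-.5)/400,(u-.5)/640),z); c,k=np.cos(yaw),np.sin(yaw); d=X[:2]-Q[:2]; print("clip",round(-k*d[0]+c*d[1]-.004,4))
E
```

```text
[[311.5, 217.75], [312.5, 217.41], [313.5, 217.23], [314.5, 216.9], [315.5, 216.88], [316.5, 216.5]]
[[321.5, 230.21], [322.5, 229.98], [323.5, 229.81], [324.5, 229.52], [325.5, 229.3], [326.5, 229.01]]
318.5 328.8181818181818
-0.01 [ 0.0007 -0.099 ] [-0.0002 -0.1609] leg 0.0619 dx -0.0009 pointer now -0.1579
clip -0.1566
clip -0.1565
-0.016 [ 0.0012 -0.0988] [ 0.0008 -0.1607] leg 0.0619 dx -0.0005 pointer now -0.1577
clip -0.1569
clip -0.1568
-0.03 [ 0.0025 -0.0983] [ 0.0029 -0.1602] leg 0.0619 dx 0.0004 pointer now -0.1572
clip -0.1577
clip -0.1576
```

```bash
python3 - <<'E'
from h import *
Q=[.5373,.0935,-.02]; o=ori(-.02)
servo_line(W(0,-.1374,.060,Q),o,v=.02); hold(.4)
print(read_grip_width()*91,read_grip_force(),np.round(read_force(),1),np.round(read_tcp_pos(),4),read_t())
print(finish_job())
E
```

```text
19.394608457542702 32.516830265522 [4.8 4.5 4.4] [ 0.5351 -0.0439  0.0603] 18.775
the job is handed in; nothing more can be done
None
```

I handed the job in at 18.8 s: the turnbutton is at its stop over the dish rim, the leg is out about 61 mm with its pointer at the clip to within about 2 mm by my camera measurements, and the lever is shut against the fin and still held in the gripper; I saw no sign that the clip, the dish or anything else on the shelf had moved.

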